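# Put the printing pads away by size

### The arm

A 7-joint arm with a two-finger parallel gripper is mounted at the origin on the work surface. World frame = base frame: x ahead of the robot, y to its left, z up, the work surface at z = 0. Lengths are in m, angles in rad, forces in N, time in s.
With the tool pointing down it reaches from about 0.35 to 0.9 m from the base axis. Payload 8.1 kg.
Tool frame: the origin (TCP) lies midway between the tips of the shut fingers; the grasp point (between the pads) lies 19 mm behind it; z points along the fingers, y is the line along which they close (so a half turn about z gives the same grasp; the last joint's range is limited). The gripper opens to 92 mm and grips with 3 to 60 N. Pads are 19 mm wide; open, the fingers measure 130 mm over their backs; the gripper's body (75 mm by 190 mm) begins 47 mm behind the grasp point.
Start: joints at [1.099, 0.434, 0.025, 1.573, -0.012, 1.134, -0.075], TCP at [0.225, -0.583, 0.227] pointing down, gripper open.
Joint ranges: [-2.62, 2.62], [-0.44, 2.09], [-1.27, 1.32], [0.08, 2.57], [-1.32, 4.46], [0.12, 2], [-2.74, 2.74]. Speed limits (rad/s): [2.22, 2.22, 3.01, 3.01, 3.14, 3.14, 3.14].

### API

Orientations are given as a rotation vector (axis times angle).
In Python, from cell import arm gives the robot as it stands.
- The arm moves only by the tool carry_out, never from a script. Its arguments are lists of equal length, an entry for each row: "claw": the finger opening in cm, from 0 to 9.18; "delta_pos": the shift along the tool's x, y, z in cm, a list of three; "angular": the turn, a rotation vector about the tool's x, y, z in rad, a list of three. In form: {"claw": [claw, ...], "delta_pos": [[dx, dy, dz], ...], "angular": [[ax, ay, az], ...]}. A call has 1 to 20 rows; each row shifts and turns the commanded pose from where the row before left it, along the tool's axes as they then stand; what a row does not reach is not made up. A row lasts 1/10 s, in which the tool goes at most 50 mm and 8.59 degrees, less where a joint would pass 70% of its speed; a pose out of reach is approached as far as the arm can. A call with a gripper value outside its range is refused whole. The fingers move at their own pace and stop on an object; "force" is the grip in N (left out, the last holds). Time passes only in rows, so rows that do not move let the fingers close. It gives the time, the measured TCP pose, the force, the opening and the grip force at its end, in the units of the state.
- arm.observe(): the state, without advancing time (a new reading comes with each control period).
- arm.get_image(name): name is "scene" or "side" or "wrist"; returns a dict with "frame" (384x512x3 uint8, red, green, blue), "mtx" (3x3 intrinsics, pixels), "T" (4x4, takes a point from camera to world coordinates). Camera axes: x right, y down, z forward; pixel columns grow to the right and rows downward; lengths in m; the calibration is good to about 2 mm. A picture is of the moment at which its call begins. There is no depth.
- arm.sign_off(): hands the job in; it is judged then, once.
Trained networks look in a picture, given as the dict that the camera call returned (one of the last four; its "shot" number tells which), for a name from the list of things; names that differ only in an ending like _2 or _b are one class to them, and where a whole thing is asked for, a point or a joint stands for the part that bears it (a point fixed in the world has none). Each returns a list of dicts, best first, with "conf" (0 to 1); they miss things now and then, are a little off and sometimes report something else, mostly with a low value. They report only what shows in the picture. A call takes as long as a camera call. They do not tell look-alikes from the thing itself.
- arm.look_for(label, picture): "centre" ([column, row] as shares, 0 to 1, of the picture: columns of its width, rows of its height, amid what is visible of it).
- arm.trace(label, picture): "region" (384x512 bool, what is visible of it) and "centre" ([column, row] as shares, 0 to 1, of the picture: columns of its width, rows of its height, amid what is visible of it).
- arm.place_of(label, picture): "centre" ([column, row] as shares, 0 to 1, of the picture: columns of its width, rows of its height: a listed point, or the origin of a listed thing).
The state is a dict: "clock": time; "joints": joint angles; "dq": joint speeds; "joint_efforts": joint torques, N m; "position": TCP position; "ee_rot": TCP orientation; "force": force on the tool from outside, world axes, zero at the start; "ft_torque": the same for the moment, N m; "width": opening from 0.0 (shut) to 1.0 (fully open); "gripper_force": force on a finger pad.
Only numpy, scipy, OpenCV 4.12 (cv2) and the standard library are available. Lean on these libraries where they do the work, as an engineer would, in place of code of your own. Each camera call takes 0.05 s, during which the arm holds its last target. There are 200 camera calls.

### The job

The pad printer's changeover is done: put the four amber printing pads away on the aluminium pad rail, one standing upright and centred on each black seat, in order of size, with the smallest beside the end label with the small blue dot, growing to the largest beside the label with the large dot. Do not let a pad tip over on the way, and leave the white bottle where it stands.

Things in the scene. Friction and masses are not known exactly. Their poses are not given: they have to be found in the camera images.
- pad_s: The smallest printing pad: a round aluminium base 32 mm across and 20 mm high (the part to hold), with a thin dark line round it, carrying a rounded amber silicone cone 28 mm across at its foot; 42 mm high in all, loose, under 0.3 kg. Starts upright on the bench mat. Origin: centre of the underside of the base, z up through the tip.
- pad_m: The second smallest printing pad: a round aluminium base 40 mm across and 20 mm high (the part to hold), with a thin dark line round it, carrying a rounded amber silicone cone 36 mm across at its foot; 50 mm high in all, loose, under 0.3 kg. Starts upright on the bench mat. Origin: centre of the underside of the base, z up through the tip.
- pad_l: The second largest printing pad: a round aluminium base 48 mm across and 20 mm high (the part to hold), with a thin dark line round it, carrying a rounded amber silicone cone 44 mm across at its foot; 58 mm high in all, loose, under 0.3 kg. Starts upright on the bench mat. Origin: centre of the underside of the base, z up through the tip.
- pad_xl: The largest printing pad: a round aluminium base 56 mm across and 20 mm high (the part to hold), with a thin dark line round it, carrying a rounded amber silicone cone 52 mm across at its foot; 66 mm high in all, loose, under 0.3 kg. Starts upright on the bench mat. Origin: centre of the underside of the base, z up through the tip.
- seat_a: Seat 1 of 4 on the pad rail, counted from the robot's left (+y): a flat black disc 62 mm across, 8 mm thick, with a thin white circle on top, fixed on an aluminium rail 40 mm wide, 20 mm high, 450 mm long. Seats are 82 to 94 mm apart. Origin: centre of the disc's underside, 20 mm above the bench; disc top at z = +8 mm. x points across the rail, y along it.
- seat_b: Seat 2 of 4 on the pad rail, counted from the robot's left (+y): a flat black disc 62 mm across, 8 mm thick, with a thin white circle on top, fixed on an aluminium rail 40 mm wide, 20 mm high, 450 mm long. Seats are 82 to 94 mm apart. Origin: centre of the disc's underside, 20 mm above the bench; disc top at z = +8 mm. x points across the rail, y along it.
- seat_c: Seat 3 of 4 on the pad rail, counted from the robot's left (+y): a flat black disc 62 mm across, 8 mm thick, with a thin white circle on top, fixed on an aluminium rail 40 mm wide, 20 mm high, 450 mm long. Seats are 82 to 94 mm apart. Origin: centre of the disc's underside, 20 mm above the bench; disc top at z = +8 mm. x points across the rail, y along it.
- seat_d: Seat 4 of 4 on the pad rail, counted from the robot's left (+y): a flat black disc 62 mm across, 8 mm thick, with a thin white circle on top, fixed on an aluminium rail 40 mm wide, 20 mm high, 450 mm long. Seats are 82 to 94 mm apart. Origin: centre of the disc's underside, 20 mm above the bench; disc top at z = +8 mm. x points across the rail, y along it.
- label_small: White label plate, 46 x 42 x 6 mm, with a small blue dot 12 mm across, fixed on one end of the pad rail, 58 to 70 mm past the end seat's centre: it marks the end for the smallest pad. It may be at either end; the other end has a like plate with a large dot 34 mm across. Origin: centre of its underside, on the rail.
- bottle: Closed white plastic bottle with a blue cap, 56 mm across and 125 mm high, standing on the bench to the right (-y) of the rail; it is not part of the job. Origin: centre of its underside.
There are look-alikes about, which are no part of the job. What is shaped like the pad_s but purple or turquoise is not meant.

How it is judged:
By the outcome, as a careful person would: the job done as asked, in the order asked, and still so for the second after the job is handed in, with the robot touching nothing.
It also fails if it takes over 112 s, if anything falls off the work surface, if the arm or the gripper's body presses on something with over 40 N, if the wrist force passes 120 N, or if a joint passes its speed limit or range.

## Working session

There is one attempt and no reset: what is moved stays moved. The work goes in short steps, Python scripts to look and compute and a tool call to move; the robot and the scene stay as the last step left them, time stands still between calls to the robot, and variables do not carry over. Pictures are saved under pics/ and viewed, at most 14 in all, crops included, and the job is handed in when it is done.

Besides the shell and the picture viewer there is one more tool, called after ">>>" as name(argument=value, ...), one argument or row to a line, values as JSON. carry_out: Moves the arm, as the interface text tells. Its arguments: {"type":"object","properties":{"claw":{"type":"array","items":{"type":"number"}},"delta_pos":{"type":"array","items":{"type":"array","items":{"type":"number"}}},"angular":{"type":"array","items":{"type":"array","items":{"type":"number"}}},"force":{"type":"number"}},"required":["claw","delta_pos","angular"]}

```bash
ls; mkdir -p pics
python3 - <<'E'
from cell import arm
import cv2,numpy as np
s=arm.observe();print(s)
for n in["scene","side","wrist"]:
    p=arm.get_image(n);print(n,p["mtx"].round(1).tolist(),p["T"].round(3).tolist())
    cv2.imwrite(f"pics/{n}0.png",p["frame"][:,:,::-1])
    np.savez(f"pics/{n}0.npz",**{k:p[k] for k in("frame","mtx","T")})
    for l in["pad_s","pad_m","pad_l","pad_xl","seat_a","label_small","bottle"]:
        print(l,[(round(d["conf"],2),(np.array(d["centre"])*[512,384]).round(1).tolist()) for d in arm.place_of(l,p)])
E
```

```text
pics
{'clock': 0.0, 'joints': array([ 1.09939702,  0.43522654,  0.0249366 ,  1.57407425, -0.0115948 ,
        1.13398533, -0.07511892]), 'dq': array([-6.35506306e-04, -1.90870412e-04, -7.88099179e-04, -5.37153249e-04,
       -1.97018564e-04, -2.88525624e-04,  2.59794844e-05]), 'joint_efforts': array([ 2.67633186e-04, -6.67854810e+01,  9.84998792e-01, -3.14472234e+01,
       -6.05512317e-02,  4.28642775e-02,  1.39217750e-04]), 'position': array([ 0.22509652, -0.58252525,  0.22595117]), 'ee_rot': array([-3.08687909e+00, -5.75675057e-01,  6.45623274e-04]), 'force': array([0.40479824, 0.19912242, 0.5802003 ]), 'ft_torque': array([ 0.0102712 , -0.00226794,  0.02728998]), 'gripper_force': 0.0, 'width': 0.9991521731794509}
scene [[415.9, 0.0, 263.2], [0.0, 415.9, 190.4], [0.0, 0.0, 1.0]] [[0.714, 0.38, -0.588, 1.139], [0.699, -0.415, 0.582, -0.686], [-0.023, -0.826, -0.562, 0.618], [0.0, 0.0, 0.0, 1.0]]
pad_s [(0.74, [198.9, 225.0]), (0.73, [217.7, 207.6]), (0.69, [244.6, 195.5]), (0.48, [325.0, 137.1]), (0.44, [248.0, 177.7]), (0.44, [236.0, 214.8]), (0.42, [264.0, 182.9])]
pad_m [(0.74, [
[... 1052 characters left out ...]
.53, [273.4, 223.2]), (0.51, [288.5, 204.7])]
pad_l [(0.96, [228.1, 339.2]), (0.9, [300.5, 169.3]), (0.71, [301.7, 223.9]), (0.68, [278.3, 189.3]), (0.59, [304.0, 196.9]), (0.53, [273.4, 223.2]), (0.51, [288.5, 204.7])]
pad_xl [(0.62, [257.1, 256.5])]
seat_a [(0.89, [224.6, 187.5]), (0.86, [240.6, 173.8]), (0.81, [206.6, 209.1]), (0.61, [177.1, 228.4])]
label_small [(0.59, [255.3, 157.6])]
bottle [(0.79, [276.3, 141.3]), (0.5, [289.0, 204.2])]
wrist [[304.2, 0.0, 255.7], [0.0, 304.2, 192.4], [0.0, 0.0, 1.0]] [[0.361, -0.9, -0.245, 0.29], [-0.933, -0.348, -0.095, -0.557], [0.0, 0.263, -0.965, 0.385], [0.0, 0.0, 0.0, 1.0]]
pad_s []
pad_m []
pad_l []
pad_xl []
seat_a []
label_small []
bottle []
```

Run:
```python
import cv2
for n,(a,b,c,d) in {"scene":(120,400,80,290),"side":(130,400,100,370)}.items():
    i=cv2.imread(f"pics/{n}0.png")[c:d,a:b]
    k=min(800/i.shape[1],600/i.shape[0]);print(n,k)
    cv2.imwrite(f"pics/{n}0c.png",cv2.resize(i,None,fx=k,fy=k,interpolation=cv2.INTER_CUBIC))
```

```text
scene 2.857142857142857
side 2.2222222222222223
```

View pics/scene0c.png

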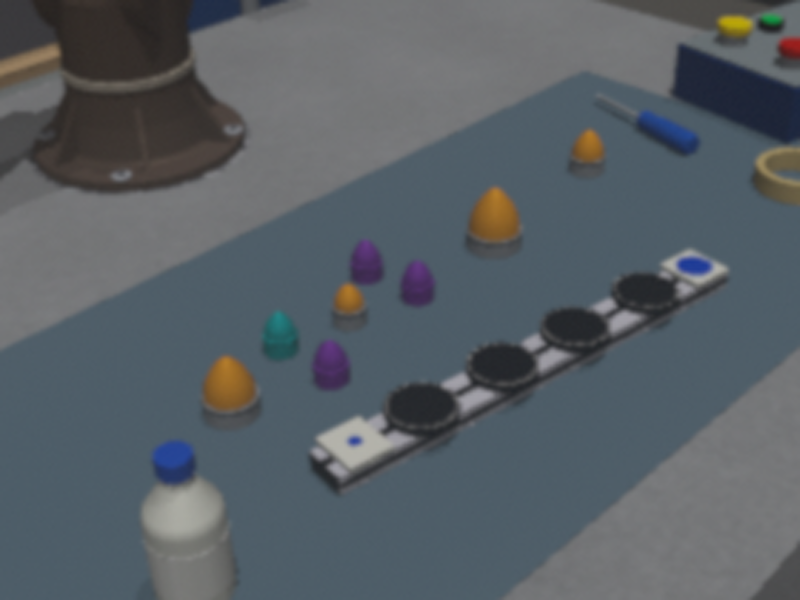

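View pics/side0c.png

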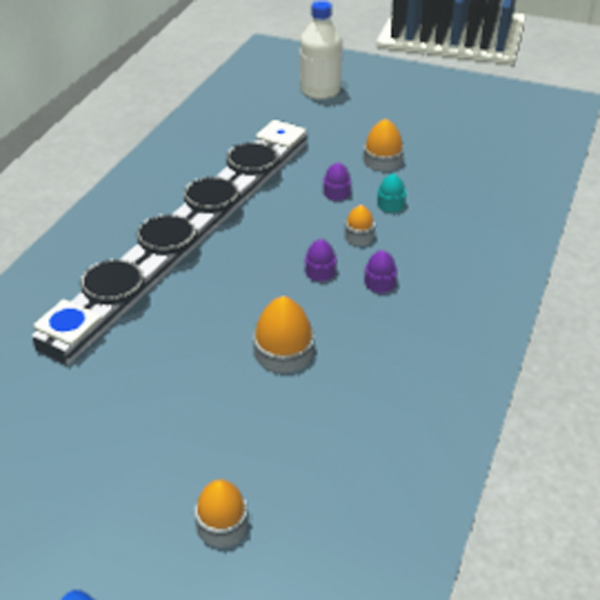

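The label with the small dot, scene px ~(244,234), is at the −y end, so seat_d takes pad_s and seat_a takes pad_xl.

Candidates (scene px):
- **Amber, wanted:** (200,218), (242,190), (293,157), (326,133).
- **Look-alikes, not wanted:** purple at (248,172), (266,180), (236,208) and turquoise at (218,197).

Next I triangulate the amber pads, decoys, seats and bottle.

```bash
cat > h.py <<'E'
import cv2,numpy as np
from cell import arm
def ray(p,uv):
    d=p["T"][:3,:3]@np.linalg.solve(p["mtx"],[uv[0],uv[1],1]);return p["T"][:3,3],d/np.linalg.norm(d)
def plane(p,uv,z):
    o,d=ray(p,uv);return o+d*(z-o[2])/d[2]
def tri(*pu):
    A=np.zeros((3,3));b=np.zeros(3);R=[ray(p,u) for p,u in pu]
    for o,d in R: M=np.eye(3)-np.outer(d,d);A+=M;b+=M@o
    x=np.linalg.solve(A,b);return x,max(np.linalg.norm(np.cross(x-o,d)) for o,d in R)
def proj(p,X):
    c=np.linalg.inv(p["T"])@np.append(X,1);u=p["mtx"]@c[:3];return u[:2]/u[2]
HUE={"amber":(8,25),"purple":(135,165),"turq":(80,97)}
def blobs(p,col,amin=25,smin=120):
    h=cv2.cvtColor(p["frame"],cv2.COLOR_RGB2HSV);a,b=HUE[col]
    m=cv2.inRange(h,(a,smin,40),(b,255,255))
    n,l,s,c=cv2.connectedComponentsWithStats(m)
    return [(c[i],int(s[i][4])) for i in range(1,n) if s[i][4]>=amin]
E
python3 - <<'E'
from h import *
P={n:dict(np.load(f"pics/{n}0.npz")) for n in("scene","side")}
for col in HUE:
    S=blobs(P["scene"],col);D=blobs(P["side"],col)
    print(col,[(c.round(1).tolist(),a) for c,a in S],[(c.round(1).tolist(),a) for c,a in D])
    for c,a in S:
        for e,b in D:
            x,r=tri((P["scene"],c),(P["side"],e))
            if r<.006 and 0.01<x[2]<.07: print("  ",x.round(4),round(r,4),a,b)
sc=[(268,223),(295.7,208),(321,194.5),(346,181.5)];sd=[(243,170),(224.5,187),(205,205),(180.4,226.4)]
for n,l in(("scene",sc),("side",sd)):
    g=cv2.cvtColor(P[n]["frame"],cv2.COLOR_RGB2GRAY)
    for s in l: print(n,s,plane(P[n],s,.028).round(4),int(g[int(s[1]),int(s[0])]))
print("small label",plane(P["scene"],(244,234),.026),plane(P["side"],(256.5,159.5),.026))
print("bottle cap",tri((P["scene"],(181,243)),(P["side"],(274.5,104.5))))
E
```

```text
amber [([389.0, 4.8], 205), ([375.7, 89.2], 38), ([325.6, 131.0], 74), ([292.7, 155.4], 216), ([241.6, 184.1], 64), ([199.5, 214.2], 233)] [([302.4, 162.3], 191), ([291.6, 197.8], 87), ([257.0, 247.2], 491), ([228.5, 326.7], 351)]
   [0.4343 0.2972 0.0276] 0.0001 74 351
   [0.4648 0.1043 0.0314] 0.0004 216 491
   [ 0.4591 -0.0905  0.0258] 0.0002 64 87
   [ 0.4842 -0.2484  0.0297] 0.0002 233 191
purple [([247.7, 170.0], 67), ([265.8, 178.1], 85), ([235.3, 206.3], 99)] [([281.1, 179.5], 93), ([273.5, 215.9], 142), ([300.6, 219.8], 121)]
   [ 0.4147 -0.026   0.021 ] 0.0006 67 121
   [ 0.4769 -0.0187  0.0181] 0.0003 85 142
   [ 0.5124 -0.1624  0.0201] 0.0001 99 93
turq [([217.4, 197.4], 152)] [([305.9, 187.0], 184)]
   [ 0.4459 -0.1625  0.0146] 0.0004 152 184
scene (268, 223) [ 0.6224 -0.162   0.028 ] 41
scene (295.7, 208) [ 0.6314 -0.0767  0.028 ] 40
scene (321, 194.5) [0.6409 0.0079 0.028 ] 39
scene (346, 181.5) [0.652  0.0979 0.028 ] 39
side (243, 170) [ 0.6154 -0.1553  0.028 ] 51
side (224.5, 187) [ 0.6247 -0.0669  0.028 ] 50
side (205, 205) [0.6333 0.0163 0.028 ] 49
side (180.4, 226.4) [0.6451 0.1047 0.028 ] 52
small label [ 0.60863627 -0.22378542  0.026     ] [ 0.60520327 -0.22078118  0.026     ]
bottle cap (array([ 0.62050546, -0.38885523,  0.11433314]), np.float64(0.0009065114645816968))
```

Triangulated positions on the bench:

| Thing | x, y (m) |
|---|---|
| pad_s | (.459, −.091) |
| pad_m | (.434, .297) |
| pad_l | (.484, −.248) |
| pad_xl | (.465, .104) |
| bottle | (.62, −.39) |

The rail is yawed about 6.5°, so I'll grip across the rail, roughly along x. First I go up and over for a wrist view.

>>> carry_out(
  claw=[9.1,9.1,9.1,9.1,9.1,9.1,9.1,9.1],
  delta_pos=[
    [0,0,-1.5],
    [0,0,-1.5],
    [0,0,-1.5],
    [0,0,-1.5],
    [0,0,-1.5],
    [0,0,-1.5],
    [0,0,-1.5],
    [0,0,-1.5],
  ],
  angular=[
    [0,0,-0.136],
    [0,0,-0.136],
    [0,0,-0.136],
    [0,0,-0.136],
    [0,0,-0.136],
    [0,0,-0.136],
    [0,0,-0.136],
    [0,0,-0.136],
  ],
  force=20,
)

```text
clock: 2.0
position: [0.2252, -0.583, 0.3473]
ee_rot: [-2.339, -2.098, 0.0]
force: [-0.2, 0.3, 0.7]
width: 0.994
gripper_force: 0.0
```

>>> carry_out(
  claw=[9.1,9.1,9.1,9.1,9.1,9.1,9.1,9.1,9.1,9.1,9.1,9.1,9.1,9.1,9.1,9.1],
  delta_pos=[
    [4.05,1.87,0],
    [4.05,1.87,0],
    [4.05,1.87,0],
    [4.05,1.87,0],
    [4.05,1.87,0],
    [4.05,1.87,0],
    [4.05,1.87,0],
    [4.05,1.87,0],
    [4.05,1.87,0],
    [4.05,1.87,0],
    [4.05,1.87,0],
    [4.05,1.87,0],
    [4.05,1.87,0],
    [4.05,1.87,0],
    [0,0,0],
    [0,0,0],
  ],
  angular=[
    [0,0,0],
    [0,0,0],
    [0,0,0],
    [0,0,0],
    [0,0,0],
    [0,0,0],
    [0,0,0],
    [0,0,0],
    [0,0,0],
    [0,0,0],
    [0,0,0],
    [0,0,0],
    [0,0,0],
    [0,0,0],
    [0,0,0],
    [0,0,0],
  ],
)

```text
clock: 3.6
position: [0.5501, -0.0484, 0.3465]
ee_rot: [-2.341, -2.094, 0.0]
force: [-0.6, -0.1, 0.5]
width: 0.992
gripper_force: 0.0
```

Run:
```python
from h import *
p=arm.get_image("wrist");np.savez("pics/w1.npz",**{k:p[k] for k in("frame","mtx","T")})
print(p["T"].round(3).tolist())
cv2.imwrite("pics/w1.png",cv2.resize(p["frame"][:,:,::-1],None,fx=1.5,fy=1.5,interpolation=cv2.INTER_CUBIC))
H={"amber":.028,"purple":.02,"turq":.016}
for c in HUE:
    print(c,[(u.round(1).tolist(),a,plane(p,u,H[c]).round(4)[:2].tolist()) for u,a in blobs(p,c)])
for l,z in(("seat_a",.02),("label_small",.02),("pad_m",0),("pad_xl",0)):
    for d in arm.place_of(l,p):
        u=np.array(d["centre"])*[512,384];print(l,round(d["conf"],2),u.round(1),plane(p,u,z).round(4))
```

```text
[[0.994, -0.107, -0.029, 0.557], [-0.111, -0.959, -0.261, 0.023], [-0.0, 0.263, -0.965, 0.505], [0.0, 0.0, 0.0, 1.0]]
amber [([187.4, 59.3], 1053, [0.4661, 0.1035]), ([203.8, 187.1], 214, [0.46, -0.0884]), ([84.4, 268.1], 765, [0.2304, -0.2094]), ([426.7, 268.1], 752, [0.8236, -0.2756]), ([230.8, 282.9], 38, [0.4803, -0.2667]), ([397.4, 310.9], 1755, [0.7738, -0.3571])]
purple [([208.6, 141.4], 328, [0.4774, -0.0174]), ([171.1, 149.8], 345, [0.4162, -0.0239]), ([241.2, 221.6], 300, [0.512, -0.157])]
turq [([204.0, 226.2], 320, [0.4471, -0.1598])]
seat_a 0.74 [309.4 114.3] [0.6385 0.0063 0.02  ]
seat_a 0.58 [302.9 166.7] [ 0.6228 -0.0744  0.02  ]
seat_a 0.57 [312.7  42.2] [0.6499 0.1075 0.02  ]
seat_a 0.56 [301.8 215.1] [ 0.6152 -0.1568  0.02  ]
label_small 0.89 [299.3 252.5] [ 0.6059 -0.2253  0.02  ]
pad_m 0.89 [211.  139.3] [ 0.4787 -0.0161  0.    ]
pad_m 0.78 [206.6 224.1] [ 0.4487 -0.1623  0.    ]
pad_m 0.7 [172.6 149.6] [ 0.4129 -0.0258  0.    ]
pad_m 0.59 [240.9 219.8] [ 0.5101 -0.161   0.    ]
pad_m 0.52 [205.7 186. ] [ 0.4579 -0.0934  0.    ]
pad_xl 0.63 [190.2  65.4] [0.4636 0.0993 0.    ]
```

View pics/w1.png

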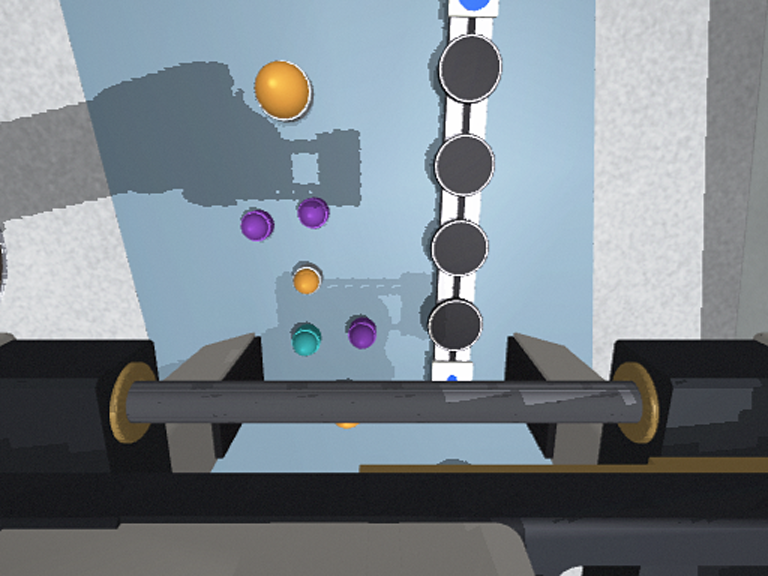

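The wrist view shows the XL pad at (188,60), the small pad at (204,186) between the look-alikes, and the seats at about (313,46), (309,110), (306,165) and (303,216). The small dot is below, on the −y side. Next: measure the seats by ellipse fit, make the close crop check of pad_s and set the rail direction.

```bash
cat >> h.py <<'E'
def seats(p,guess,z=.028):
    g=cv2.cvtColor(p["frame"],cv2.COLOR_RGB2GRAY);out=[]
    m=(g<95).astype(np.uint8);n,l,s,c=cv2.connectedComponentsWithStats(m,connectivity=4)
    for u in guess:
        k=l[int(u[1]),int(u[0])];cs=cv2.findContours((l==k).astype(np.uint8),0,2)[0]
        e=cv2.fitEllipse(cv2.convexHull(max(cs,key=cv2.contourArea)));out.append((plane(p,e[0],z),e[1],int(s[k][4])))
    return out
E
python3 - <<'E'
from h import *
p=dict(np.load("pics/w1.npz"))
S=seats(p,[(313,46),(309.5,110),(306.5,165.5),(303.5,216)])
for x,ax,a in S: print(x.round(4),np.round(ax,1),a)
X=np.array([s[0][:2] for s in S]);d=X[0]-X[3];print(np.degrees(np.arctan2(d[0],d[1])),np.linalg.norm(np.diff(X,axis=0),axis=1))
# vs fixed cams
for n in("scene","side"):
    q=dict(np.load(f"pics/{n}0.npz"));print(n,[proj(q,s[0]).round(1).tolist() for s in S])
    gs={"scene":[(346,181),(321,194),(295,207),(268,222)],"side":[(180,226),(205,205),(224,187),(243,170)]}[n]
    print([ (x.round(4)[:2].tolist(),a) for x,ax,a in seats(q,gs)])
cv2.imwrite("pics/ps.png",cv2.resize(p["frame"][165:210,180:230,::-1],None,fx=8,fy=8,interpolation=cv2.INTER_CUBIC))
E
```

```text
[0.6492 0.1023 0.028 ] [37.4 41.9] 1244
[0.638  0.0133 0.028 ] [35.3 37.8] 1063
[ 0.6274 -0.071   0.028 ] [33.2 34.6] 915
[ 0.6161 -0.157   0.028 ] [31.  33.1] 814
7.270664707397665 [0.08974551 0.08495608 0.0867148 ]
scene [[346.1, 180.4], [321.4, 193.2], [296.0, 206.3], [267.5, 220.8]]
[([0.5014, -0.0556], 59847), ([0.5014, -0.0556], 59847), ([0.5014, -0.0556], 59847), ([0.5014, -0.0556], 59847)]
side [[179.4, 225.3], [203.8, 203.8], [224.3, 185.9], [243.0, 169.6]]
[([0.6211, 0.0351], 1657), ([0.6211, 0.0351], 1657), ([0.6211, 0.0351], 1657), ([0.6211, 0.0351], 1657)]
```

View pics/ps.png

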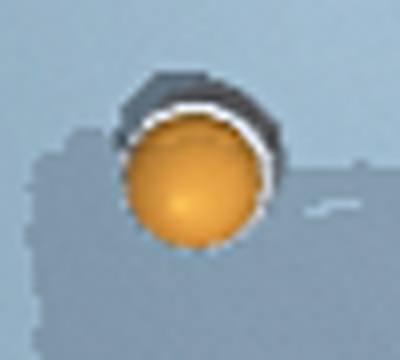

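pad_s is confirmed: amber with an aluminium rim, no look-alike colour. Picking it first, closing roughly along x.

>>> carry_out(
  claw=[5.2,5.2,5.2,5.2,5.2,5.2,5.2,5.2,5.2,5.2,5.2,5.2,5.2,5.2,5.2],
  delta_pos=[
    [-0.85,-1.42,4],
    [-0.85,-1.42,4],
    [-0.85,-1.42,4],
    [-0.85,-1.42,4],
    [-0.85,-1.42,4],
    [-0.86,-1.44,4],
    [0,0,0],
    [0,0,2],
    [0,0,2],
    [0,0,2],
    [0,0,1.5],
    [0,0,1.5],
    [0,0,1],
    [0,0,0],
    [0,0,0],
  ],
  angular=[
    [0,0,0],
    [0,0,0],
    [0,0,0],
    [0,0,0],
    [0,0,0],
    [0,0,0],
    [0,0,0],
    [0,0,0],
    [0,0,0],
    [0,0,0],
    [0,0,0],
    [0,0,0],
    [0,0,0],
    [0,0,0],
    [0,0,0],
  ],
)

```text
clock: 5.35
position: [0.4602, -0.0907, 0.0076]
ee_rot: [2.344, 2.09, 0.001]
force: [-0.3, 0.0, 0.7]
width: 0.567
gripper_force: 0.0
```

Run:
```python
from h import *
p=arm.get_image("wrist");np.savez("pics/w2.npz",**{k:p[k] for k in("frame","mtx","T")})
s=arm.observe();print(s["position"],s["force"],[(u.round(1).tolist(),a,plane(p,u,.026).round(4)[:2].tolist()) for u,a in blobs(p,"amber")])
cv2.imwrite("pics/w2.png",p["frame"][:,:,::-1])
```

```text
[ 0.46025983 -0.09065664  0.00768339] [-0.14073004 -0.56222609  0.47073626] [([255.0, 241.2], 1229, [0.4596, -0.0827]), ([154.9, 268.0], 477, [0.407, -0.0916]), ([356.4, 268.3], 478, [0.5096, -0.1036]), ([346.3, 310.7], 2181, [0.5035, -0.1283])]
```

View pics/w2.png

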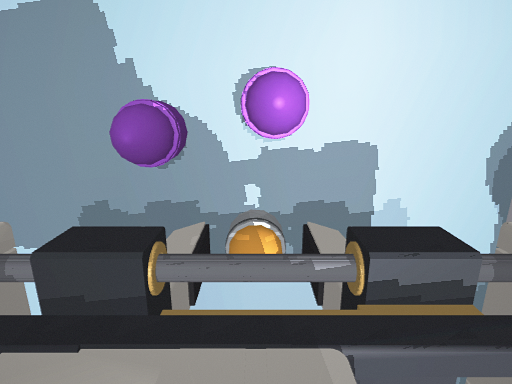

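The small pad sits at (255,240), centred between the open fingers. Closing, then lifting.

>>> carry_out(
  claw=[5.2,2.5,2.5,2.5,2.5,2.5,2.5,2.5,2.5,2.5],
  delta_pos=[
    [0,0,0.3],
    [0,0,0],
    [0,0,0],
    [0,0,0],
    [0,0,0],
    [0,0,0],
    [0,0,0],
    [0,0,0],
    [0,0,-0.5],
    [0,0,-0.5],
  ],
  angular=[
    [0,0,0],
    [0,0,0],
    [0,0,0],
    [0,0,0],
    [0,0,0],
    [0,0,0],
    [0,0,0],
    [0,0,0],
    [0,0,0],
    [0,0,0],
  ],
  force=20,
)

```text
clock: 6.4
position: [0.4591, -0.0905, 0.0139]
ee_rot: [-2.344, -2.091, 0.0]
force: [-0.1, -0.1, -0.4]
width: 0.34
gripper_force: 20.0
```

>>> carry_out(
  claw=[2.5,2.5,2.5,2.5,2.5,2.5,2.5,2.5,2.5,2.5,2.5],
  delta_pos=[
    [0,0,-2],
    [0,0,-3],
    [0,0,-3],
    [-0.81,2.72,0],
    [-0.81,2.72,0],
    [-0.81,2.72,0],
    [-0.81,2.72,0],
    [-0.81,2.73,0],
    [-0.81,2.73,0],
    [0,0,1],
    [0,0,0],
  ],
  angular=[
    [0,0,0],
    [0,0,0],
    [0,0,0],
    [0,0,0],
    [0,0,0],
    [0,0,0],
    [0,0,0],
    [0,0,0],
    [0,0,0],
    [0,0,0],
    [0,0,0],
  ],
)

```text
clock: 7.5
position: [0.6149, -0.1573, 0.0823]
ee_rot: [-2.343, -2.089, 0.002]
force: [0.2, 0.0, -0.1]
width: 0.345
gripper_force: 20.0
```

```bash
cat >> h.py <<'E'
def pair(tag,crop=None):
    P={}
    for n in("scene","side"):
        P[n]=arm.get_image(n);np.savez(f"pics/{n}_{tag}.npz",**{k:P[n][k] for k in("frame","mtx","T")})
    for c,a in blobs(P["scene"],"amber",10):
        for e,b in blobs(P["side"],"amber",10):
            x,r=tri((P["scene"],c),(P["side"],e))
            if r<.004 and 0.01<x[2]<.2 and x[0]<.72: print("  pad",x.round(4),round(r,4),a,b)
    return P
E
python3 - <<'E'
from h import *
P=pair("t3");s=arm.observe();print(s["position"],s["force"])
ims=[]
for n in P:
    u=proj(P[n],[.6161,-.157,.05]).astype(int);i=P[n]["frame"][u[1]-50:u[1]+40,u[0]-60:u[0]+60,::-1]
    ims.append(cv2.resize(i,None,fx=3.3,fy=3.3,interpolation=cv2.INTER_CUBIC))
cv2.imwrite("pics/t3.png",np.hstack(ims))
E
```

```text
pad [0.4344 0.2971 0.0274] 0.0001 76 351
  pad [0.4649 0.1041 0.0312] 0.0004 223 491
  pad [ 0.6539 -0.2014  0.1431] 0.0022 52 47
  pad [ 0.614  -0.1607  0.1034] 0.003 52 72
  pad [ 0.4841 -0.2486  0.0294] 0.0001 233 191
[ 0.61475781 -0.15678894  0.0833971 ] [ 0.78525254 -0.47692485 -0.17561736]
```

View pics/t3.png

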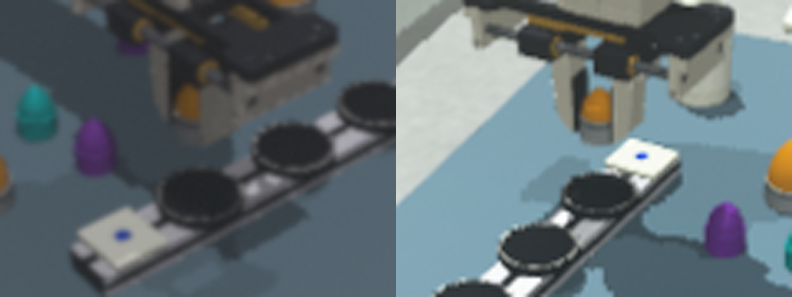

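The pad is held upright over seat d. Lowering now.

>>> carry_out(
  claw=[2.5,2.5,2.5,2.5,2.5,2.5,2.5],
  delta_pos=[
    [0,0.12,1.5],
    [0,0,1.5],
    [0,0,1],
    [0,0,0.5],
    [0,0,0.3],
    [0,0,0],
    [0,0,0],
  ],
  angular=[
    [0,0,0],
    [0,0,0],
    [0,0,0],
    [0,0,0],
    [0,0,0],
    [0,0,0],
    [0,0,0],
  ],
)

```text
clock: 8.3
position: [0.6176, -0.1576, 0.0361]
ee_rot: [2.344, 2.091, 0.001]
force: [-0.3, -0.7, -0.5]
width: 0.344
gripper_force: 20.0
```

>>> carry_out(
  claw=[2.5,2.5,2.5],
  delta_pos=[
    [0,-0.05,0.15],
    [0,0,0.1],
    [0,0,0],
  ],
  angular=[
    [0,0,0],
    [0,0,0],
    [0,0,0],
  ],
)

```text
clock: 8.6
position: [0.6168, -0.1575, 0.0333]
ee_rot: [2.344, 2.091, -0.0]
force: [0.4, -0.4, -0.6]
width: 0.338
gripper_force: 20.0
```

>>> carry_out(
  claw=[2.5,2.5,2.5],
  delta_pos=[
    [0,0,0.1],
    [0,0,0.05],
    [0,0,0],
  ],
  angular=[
    [0,0,0],
    [0,0,0],
    [0,0,0],
  ],
)

```text
clock: 8.9
position: [0.6168, -0.1575, 0.0319]
ee_rot: [2.344, 2.091, -0.0]
force: [-1.0, -0.2, 2.7]
width: 0.342
gripper_force: 20.0
```

Contact felt. Release, rise and move off, stopping where the wrist camera can check the placement.

>>> carry_out(
  claw=[5,5,5,5,5,5,6,6,6,6,6,6,6,6],
  delta_pos=[
    [0,0,0],
    [0,0,0],
    [0,0,0],
    [0,0,0],
    [0,0,-1],
    [0,0,-3],
    [0,0,-4],
    [0,0,-4],
    [0,0,-4],
    [3.92,-2.11,-2],
    [3.92,-2.11,-2],
    [3.92,-2.11,-2],
    [0,0,0],
    [0,0,0],
  ],
  angular=[
    [0,0,0],
    [0,0,0],
    [0,0,0],
    [0,0,0],
    [0,0,0],
    [0,0,0],
    [0,0,0],
    [0,0,0],
    [0,0,0],
    [0,0,0],
    [0,0,0],
    [0,0,0],
    [0,0,0],
    [0,0,0],
  ],
)

```text
clock: 10.3
position: [0.5673, -0.0322, 0.2533]
ee_rot: [2.34, 2.093, 0.002]
force: [0.5, -0.8, 0.4]
width: 0.656
gripper_force: 0.0
```

Run:
```python
from h import *
P=pair("t4")
p=arm.get_image("wrist");np.savez("pics/w4.npz",**{k:p[k] for k in("frame","mtx","T")})
print([(u.round(1).tolist(),a,plane(p,u,.028+.0258).round(4)[:2].tolist()) for u,a in blobs(p,"amber")])
X=[(.6492,.1023,.028),(.638,.0133,.028),(.6274,-.071,.028),(.6161,-.157,.028)]
print([proj(p,x).round(1).tolist() for x in X])
for x in X[1:3]:
    try:print([(y.round(4),ax,a) for y,ax,a in seats(p,[proj(p,x)])])
    except Exception as e:print(e)
u=proj(p,X[3]).astype(int);print(u)
cv2.imwrite("pics/w4c.png",cv2.resize(p["frame"][max(0,u[1]-60):u[1]+60,u[0]-80:u[0]+80,::-1],None,fx=5,fy=5,interpolation=cv2.INTER_CUBIC))
```

```text
pad [0.4344 0.2972 0.0275] 0.0 77 351
  pad [0.4651 0.1041 0.0313] 0.0002 213 497
  pad [ 0.4841 -0.2483  0.0298] 0.0002 237 191
  pad [ 0.6161 -0.1579  0.0539] 0.0001 93 73
[([156.7, 60.8], 1689, [0.4734, 0.0992]), ([140.5, 267.9], 537, [0.4024, -0.1444]), ([370.8, 268.3], 535, [0.7006, -0.1795]), ([303.1, 251.0], 65, [0.6147, -0.1447]), ([350.1, 310.2], 2380, [0.6717, -0.24])]
[[313.8, 42.4], [309.3, 122.5], [305.6, 189.5], [301.9, 250.5]]
[(array([0.6381, 0.0135, 0.028 ]), (43.68466567993164, 46.308353424072266), 1549)]
[(array([ 0.6273, -0.0709,  0.028 ]), (40.358421325683594, 42.36967849731445), 1358)]
[301 250]
```

View pics/w4c.png

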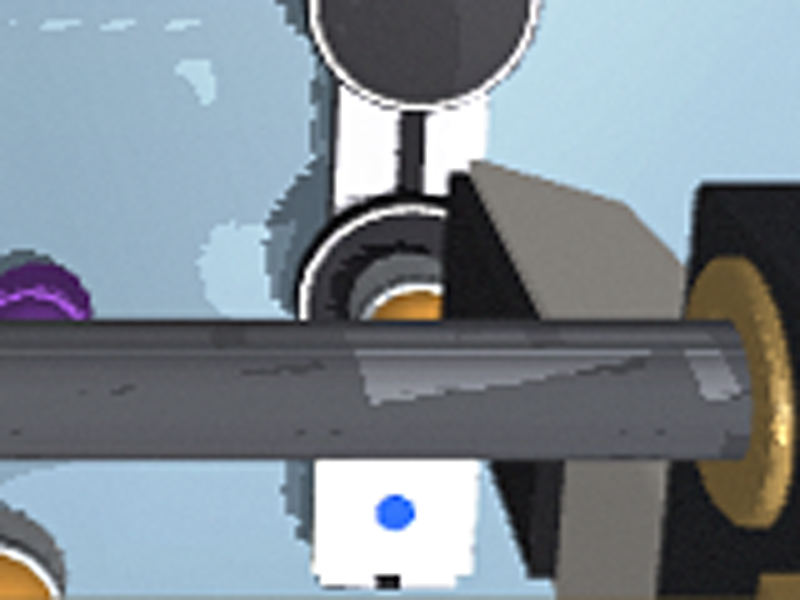

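pad_s measures (.6161, −.1579) against seat d at (.6161, −.157), so it is centred and upright. Next is pad_m.

>>> carry_out(
  claw=[6,6,6,6,6,6,6,6,6,6,6,6,6,6,6,6],
  delta_pos=[
    [3.91,-2.11,1.5],
    [3.91,-2.11,1.5],
    [3.91,-2.11,1.5],
    [3.91,-2.11,1.5],
    [3.91,-2.11,1.5],
    [3.91,-2.11,1.5],
    [3.91,-2.11,1.5],
    [3.91,-2.11,1.5],
    [0,0,0],
    [0,0,3],
    [0,0,3],
    [0,0,3],
    [0,0,2],
    [0,0,1],
    [0,0,0.5],
    [0,0,0],
  ],
  angular=[
    [0,0,0],
    [0,0,0],
    [0,0,0],
    [0,0,0],
    [0,0,0],
    [0,0,0],
    [0,0,0],
    [0,0,0],
    [0,0,0],
    [0,0,0],
    [0,0,0],
    [0,0,0],
    [0,0,0],
    [0,0,0],
    [0,0,0],
    [0,0,0],
  ],
)

```text
clock: 12.05
position: [0.4355, 0.2961, 0.0065]
ee_rot: [2.345, 2.09, -0.001]
force: [0.4, 0.1, 0.0]
width: 0.652
gripper_force: 0.0
```

>>> carry_out(
  claw=[6,6,3.3,3.3,3.3,3.3,3.3,3.3,3.3,3.3],
  delta_pos=[
    [0.1,-0.1,0.2],
    [0,0,0],
    [0,0,0],
    [0,0,0],
    [0,0,0],
    [0,0,0],
    [0,0,0],
    [0,0,0],
    [0,0,0],
    [0,0,0],
  ],
  angular=[
    [0,0,0],
    [0,0,0],
    [0,0,0],
    [0,0,0],
    [0,0,0],
    [0,0,0],
    [0,0,0],
    [0,0,0],
    [0,0,0],
    [0,0,0],
  ],
)

```text
clock: 13.05
position: [0.4345, 0.2977, 0.005]
ee_rot: [2.344, 2.091, 0.001]
force: [0.8, -0.8, 5.1]
width: 0.434
gripper_force: 20.0
```

>>> carry_out(
  claw=[3.3,3.3,3.3,3.3,3.3,3.3,3.3,3.3,3.3,3.3,3.3,3.3,3.3,3.3,3.3,3.3,3.3,3.3],
  delta_pos=[
    [0,0,-1],
    [0,0,-3],
    [0,0,-3],
    [0,0,-3],
    [-3.45,2.33,0],
    [-3.45,2.33,0],
    [-3.45,2.33,0],
    [-3.45,2.33,0],
    [-3.45,2.33,0],
    [-3.45,2.33,0],
    [-3.45,2.33,0],
    [-3.45,2.33,0],
    [-3.45,2.33,0],
    [-3.45,2.33,0],
    [0,0,1],
    [0,0,2],
    [0,0,2],
    [0,0,0],
  ],
  angular=[
    [0,0,0],
    [0,0,0],
    [0,0,0],
    [0,0,0],
    [0,0,0],
    [0,0,0],
    [0,0,0],
    [0,0,0],
    [0,0,0],
    [0,0,0],
    [0,0,0],
    [0,0,0],
    [0,0,0],
    [0,0,0],
    [0,0,0],
    [0,0,0],
    [0,0,0],
    [0,0,0],
  ],
)

```text
clock: 14.85
position: [0.6242, -0.0716, 0.0523]
ee_rot: [-2.342, -2.089, 0.005]
force: [-0.8, -0.8, -0.7]
width: 0.429
gripper_force: 20.0
```

>>> carry_out(
  claw=[3.3,3.3,3.3],
  delta_pos=[
    [0,0.2,1.0],
    [0,0,0.3],
    [0,0,0],
  ],
  angular=[
    [0,0,0],
    [0,0,0],
    [0,0,0],
  ],
)

```text
clock: 15.15
position: [0.6286, -0.0718, 0.0419]
ee_rot: [2.344, 2.091, 0.0]
force: [-0.4, -0.6, -1.0]
width: 0.427
gripper_force: 20.0
```

Run:
```python
from h import *
P=pair("t5");s=arm.observe();print(s["position"],s["force"])
```

```text
pad [ 0.657  -0.0544  0.1332] 0.0026 12 35
  pad [ 0.6496 -0.1115  0.0936] 0.0032 109 10
  pad [ 0.6278 -0.0762  0.0637] 0.0032 109 136
  pad [ 0.484  -0.2484  0.0296] 0.0002 235 191
[ 0.6288306  -0.07179959  0.04233022] [-0.36289255  0.04137459 -2.07403463]
```

>>> carry_out(
  claw=[3.3,3.3,3.3,3.3],
  delta_pos=[
    [0.05,-0.1,0.5],
    [0,0,0.3],
    [0,0,0.1],
    [0,0,0],
  ],
  angular=[
    [0,0,0],
    [0,0,0],
    [0,0,0],
    [0,0,0],
  ],
)

```text
clock: 15.65
position: [0.6274, -0.0712, 0.033]
ee_rot: [2.344, 2.091, -0.001]
force: [-2.9, -0.4, 3.7]
width: 0.428
gripper_force: 20.0
```

>>> carry_out(
  claw=[5.8,5.8,5.8,5.8,5.8,5.8,6.8,6.8,6.8,6.8,6.8,6.8,6.8,6.8,6.8,6.8,6.8,6.8,6.8,6.8],
  delta_pos=[
    [0,0,0],
    [0,0,0],
    [0,0,0],
    [0,0,0],
    [0,0,-1],
    [0,0,-3],
    [0,0,-4],
    [0,0,-4],
    [0,0,-4],
    [-3.84,-2.46,0],
    [-3.84,-2.46,0],
    [-3.84,-2.46,0],
    [-3.84,-2.46,0],
    [-3.84,-2.46,0],
    [0,0,3],
    [0,0,4],
    [0,0,3],
    [0,0,0],
    [0,0,0],
    [0,0,0],
  ],
  angular=[
    [0,0,0],
    [0,0,0],
    [0,0,0],
    [0,0,0],
    [0,0,0],
    [0,0,0],
    [0,0,0],
    [0,0,0],
    [0,0,0],
    [0,0,0],
    [0,0,0],
    [0,0,0],
    [0,0,0],
    [0,0,0],
    [0,0,0],
    [0,0,0],
    [0,0,0],
    [0,0,0],
    [0,0,0],
    [0,0,0],
  ],
)

```text
clock: 17.65
position: [0.4849, -0.2482, 0.0947]
ee_rot: [2.342, 2.09, 0.002]
force: [0.4, 0.9, 0.6]
width: 0.739
gripper_force: 0.0
```

Run:
```python
from h import *
P=pair("t6");s=arm.observe();print(s["position"],s["force"])
```

```text
pad [0.4648 0.1043 0.0313] 0.0004 217 491
  pad [ 0.5127 -0.2319  0.1877] 0.0004 13 47
  pad [ 0.6263 -0.0735  0.0555] 0.0001 147 149
  pad [ 0.4838 -0.2484  0.0289] 0.0002 231 188
  pad [ 0.616  -0.158   0.0538] 0.0 91 73
[ 0.48473405 -0.24829828  0.09454157] [ 0.22221516 -0.47123288  0.2483013 ]
```

pad_m stands on seat c at (.6263, −.0735), about 2.7 mm off centre along the rail, which I'll re-check at the end. Now picking pad_l.

>>> carry_out(
  claw=[6.8,6.8,6.8,6.8,6.8,6.8,6.8,4.0,4.0,4.0,4.0,4.0,4.0,4.0,4.0],
  delta_pos=[
    [0,-0.1,3],
    [0,0,3],
    [0,0,1.5],
    [0,0,1],
    [0,0,0.4],
    [0,0,0],
    [0,0,0],
    [0,0,0],
    [0,0,0],
    [0,0,0],
    [0,0,0],
    [0,0,0],
    [0,0,0],
    [0,0,0],
    [0,0,0],
  ],
  angular=[
    [0,0,0],
    [0,0,0],
    [0,0,0],
    [0,0,0],
    [0,0,0],
    [0,0,0],
    [0,0,0],
    [0,0,0],
    [0,0,0],
    [0,0,0],
    [0,0,0],
    [0,0,0],
    [0,0,0],
    [0,0,0],
    [0,0,0],
  ],
)

```text
clock: 19.25
position: [0.4829, -0.2481, 0.0041]
ee_rot: [2.344, 2.091, 0.0]
force: [0.2, 0.1, 5.8]
width: 0.517
gripper_force: 20.0
```

>>> carry_out(
  claw=[4,4,4,4,4,4,4,4,4,4,4,4,4,4,4,4,4],
  delta_pos=[
    [0,0,-1],
    [0,0,-3],
    [0,0,-4],
    [0,0,-4],
    [3.96,1.79,0],
    [3.96,1.79,0],
    [3.96,1.79,0],
    [3.96,1.79,0],
    [3.96,1.79,0],
    [3.96,1.79,0],
    [3.96,1.79,0],
    [0,0,0],
    [0,0,3],
    [0,0,3],
    [0,0,2],
    [0,0,0],
    [0,0,0],
  ],
  angular=[
    [0,0,0],
    [0,0,0],
    [0,0,0],
    [0,0,0],
    [0,0,0],
    [0,0,0],
    [0,0,0],
    [0,0,0],
    [0,0,0],
    [0,0,0],
    [0,0,0],
    [0,0,0],
    [0,0,0],
    [0,0,0],
    [0,0,0],
    [0,0,0],
    [0,0,0],
  ],
)

```text
clock: 20.95
position: [0.6383, 0.0132, 0.0441]
ee_rot: [-2.344, -2.091, 0.001]
force: [-0.6, -0.5, -1.1]
width: 0.517
gripper_force: 20.0
```

Run:
```python
from h import *
P=pair("t7");s=arm.observe();print(s["position"],s["force"],s["width"])
```

```text
pad [0.4681 0.0953 0.0228] 0.0009 83 492
  pad [0.6679 0.0298 0.1364] 0.0011 12 39
  pad [ 0.616  -0.1605  0.0561] 0.0022 94 38
[0.6393909  0.01343568 0.04529594] [ 0.45215328 -0.25913627 -1.55688837] 0.514938768415829
```

Over seat b, so lowering the last centimetre to contact.

>>> carry_out(
  claw=[4,4,4,4,4],
  delta_pos=[
    [0,-0.05,0.5],
    [0,0,0.4],
    [0,0,0.2],
    [0,0,0.1],
    [0,0,0],
  ],
  angular=[
    [0,0,0],
    [0,0,0],
    [0,0,0],
    [0,0,0],
    [0,0,0],
  ],
)

```text
clock: 21.55
position: [0.6379, 0.0132, 0.0322]
ee_rot: [2.344, 2.091, -0.001]
force: [-3.0, -0.4, 4.4]
width: 0.515
gripper_force: 20.0
```

>>> carry_out(
  claw=[6.4,6.4,6.4,6.4,6.4,6.4,7.6,7.6,7.6,7.6,7.6,7.6,7.6,7.6,7.6,7.6,7.6,7.6],
  delta_pos=[
    [0,0,0],
    [0,0,0],
    [0,0,0],
    [0,0,0],
    [0,0,-1],
    [0,0,-3],
    [0,0,-4],
    [0,0,-4],
    [0,0,-4],
    [1.42,-3.64,0],
    [1.42,-3.64,0],
    [1.42,-3.64,0],
    [1.42,-3.64,0],
    [1.42,-3.64,0],
    [0,0,3],
    [0,0,4],
    [0,0,0],
    [0,0,0],
  ],
  angular=[
    [0,0,0],
    [0,0,0],
    [0,0,0],
    [0,0,0],
    [0,0,0],
    [0,0,0],
    [0,0,0],
    [0,0,0],
    [0,0,0],
    [0,0,0],
    [0,0,0],
    [0,0,0],
    [0,0,0],
    [0,0,0],
    [0,0,0],
    [0,0,0],
    [0,0,0],
    [0,0,0],
  ],
)

```text
clock: 23.35
position: [0.4652, 0.1048, 0.1225]
ee_rot: [-2.344, -2.091, 0.001]
force: [0.3, 0.3, -0.0]
width: 0.829
gripper_force: 0.0
```

Run:
```python
from h import *
P=pair("t8");s=arm.observe();print(s["position"],s["force"],s["width"])
```

```text
pad [ 0.5663 -0.0151  0.1196] 0.0005 219 77
  pad [0.4646 0.1041 0.031 ] 0.0006 219 488
  pad [0.6369 0.014  0.0574] 0.0 212 262
[0.4664613  0.10506715 0.12347825] [-0.62451223 -0.01823232  0.0602226 ] 0.8265879464139213
```

>>> carry_out(
  claw=[7.6,7.6,7.6,7.6,7.6,7.6,7.6,4.8,4.8,4.8,4.8,4.8,4.8,4.8,4.8],
  delta_pos=[
    [-0.05,-0.1,3],
    [0,0,4],
    [0,0,2.5],
    [0,0,1.6],
    [0,0,0.7],
    [0,0,0],
    [0,0,0],
    [0,0,0],
    [0,0,0],
    [0,0,0],
    [0,0,0],
    [0,0,0],
    [0,0,0],
    [0,0,0],
    [0,0,0],
  ],
  angular=[
    [0,0,0],
    [0,0,0],
    [0,0,0],
    [0,0,0],
    [0,0,0],
    [0,0,0],
    [0,0,0],
    [0,0,0],
    [0,0,0],
    [0,0,0],
    [0,0,0],
    [0,0,0],
    [0,0,0],
    [0,0,0],
    [0,0,0],
  ],
)

```text
clock: 24.95
position: [0.4648, 0.1042, 0.0042]
ee_rot: [2.344, 2.091, 0.001]
force: [-0.9, -1.5, 7.1]
width: 0.608
gripper_force: 20.0
```

>>> carry_out(
  claw=[4.8,4.8,4.8,4.8,4.8,4.8,4.8,4.8,4.8,4.8,4.8,4.8,4.8,4.8,4.8],
  delta_pos=[
    [0,0,-1],
    [0,0,-3],
    [0,0,-4],
    [0,0,-4],
    [0.37,3.67,0],
    [0.37,3.67,0],
    [0.37,3.67,0],
    [0.37,3.67,0],
    [0.37,3.67,0],
    [0,0,0],
    [0,0,3],
    [0,0,3],
    [0,0,2],
    [0,0,0],
    [0,0,0],
  ],
  angular=[
    [0,0,0],
    [0,0,0],
    [0,0,0],
    [0,0,0],
    [0,0,0],
    [0,0,0],
    [0,0,0],
    [0,0,0],
    [0,0,0],
    [0,0,0],
    [0,0,0],
    [0,0,0],
    [0,0,0],
    [0,0,0],
    [0,0,0],
  ],
)

```text
clock: 26.45
position: [0.6483, 0.1018, 0.0443]
ee_rot: [-2.344, -2.091, 0.001]
force: [-0.1, 0.0, -0.9]
width: 0.602
gripper_force: 20.0
```

>>> carry_out(
  claw=[4.8,4.8,4.8,4.8,4.8],
  delta_pos=[
    [0.05,0.1,0.5],
    [0,0,0.4],
    [0,0,0.2],
    [0,0,0.1],
    [0,0,0],
  ],
  angular=[
    [0,0,0],
    [0,0,0],
    [0,0,0],
    [0,0,0],
    [0,0,0],
  ],
)

```text
clock: 26.95
position: [0.6498, 0.102, 0.0324]
ee_rot: [2.344, 2.091, 0.0]
force: [-1.9, -0.6, 3.5]
width: 0.606
gripper_force: 20.0
```

Contact. Release and rise straight up, then back away and up for a full check. The clock is at 27 s, so there is plenty left.

>>> carry_out(
  claw=[7.4,7.4,7.4,7.4,7.4,7.4,7.4,7.4,7.4,7.4,7.4,7.4,7.4,7.4,7.4,7.4,7.4,7.4],
  delta_pos=[
    [0,0,0],
    [0,0,0],
    [0,0,0],
    [0,0,0],
    [0,0,-1],
    [0,0,-3],
    [0,0,-4],
    [0,0,-4],
    [0,0,-4],
    [2,-3,-3],
    [2,-3,-3],
    [2,-3,-3],
    [2,-3,-3],
    [0,0,0],
    [0,0,0],
    [0,0,0],
    [0,0,0],
    [0,0,0],
  ],
  angular=[
    [0,0,0],
    [0,0,0],
    [0,0,0],
    [0,0,0],
    [0,0,0],
    [0,0,0],
    [0,0,0],
    [0,0,0],
    [0,0,0],
    [0,0,0],
    [0,0,0],
    [0,0,0],
    [0,0,0],
    [0,0,0],
    [0,0,0],
    [0,0,0],
    [0,0,0],
    [0,0,0],
  ],
)

```text
clock: 28.75
position: [0.5399, 0.1942, 0.3107]
ee_rot: [-2.345, -2.089, 0.002]
force: [-0.4, -0.7, 0.0]
width: 0.808
gripper_force: 0.0
```

Run:
```python
from h import *
P=pair("t9");s=arm.observe();print(s["position"],s["force"],s["width"])
p=arm.get_image("wrist");np.savez("pics/w9.npz",**{k:p[k] for k in("frame","mtx","T")})
i=P["scene"]["frame"][150:260,210:390,::-1];j=P["side"]["frame"][130:250,150:290,::-1]
i=cv2.resize(i,(400,244));j=cv2.resize(j,(400,343))
top=np.hstack([np.vstack([i,np.zeros((99,400,3),np.uint8)]),j])
w=cv2.resize(p["frame"][:160,:,::-1],(800,250))
cv2.imwrite("pics/t9.png",np.vstack([top,w]))
```

```text
pad [0.6483 0.1018 0.0596] 0.0 282 438
  pad [0.637  0.014  0.0575] 0.0 213 263
  pad [ 0.6263 -0.0736  0.0555] 0.0 148 149
  pad [ 0.616  -0.158   0.0538] 0.0 91 73
[0.53981966 0.19462494 0.31103088] [-0.50841959  0.44922279 -0.5022345 ] 0.8077600191270774
```

View pics/t9.png

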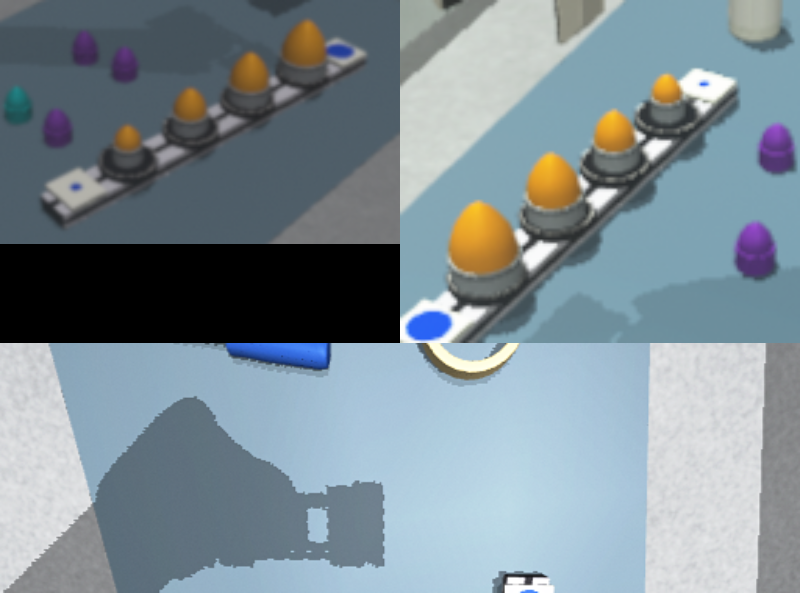

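All four stand upright in the right order: the scene and side triangulations match each seat within about 1 mm, except pad_m at ~2.7 mm. I'll look down on it with the wrist camera to decide whether to mend it.

>>> carry_out(
  claw=[7.4,7.4,7.4,7.4,7.4,7.4,7.4,7.4],
  delta_pos=[
    [-3.85,0.77,0],
    [-3.85,0.77,0],
    [-3.85,0.77,0],
    [-3.85,0.77,0],
    [-3.85,0.77,0],
    [-3.85,0.77,0],
    [0,0,0],
    [0,0,0],
  ],
  angular=[
    [0,0,0],
    [0,0,0],
    [0,0,0],
    [0,0,0],
    [0,0,0],
    [0,0,0],
    [0,0,0],
    [0,0,0],
  ],
)

```text
clock: 29.7
position: [0.5592, -0.0406, 0.3114]
ee_rot: [-2.347, -2.088, 0.0]
force: [0.4, 0.2, -0.7]
width: 0.804
gripper_force: 0.0
```

Run:
```python
from h import *
p=arm.get_image("wrist");np.savez("pics/w10.npz",**{k:p[k] for k in("frame","mtx","T")})
f=cv2.resize(p["frame"],None,fx=5,fy=5,interpolation=cv2.INTER_CUBIC)[:,:,::-1].copy()
def circ(c,r,z,col):
    pts=np.array([proj(p,[c[0]+r*np.cos(t),c[1]+r*np.sin(t),z])*5+2 for t in np.linspace(0,6.28,73)]).astype(int)
    cv2.polylines(f,[pts],True,col,1)
S=[(.6492,.1023),(.638,.0134),(.6273,-.071)];M=[(.6483,.1018),(.637,.014),(.6263,-.0736)];R=[.028,.024,.020]
for s,m,r in zip(S,M,R): circ(s,.031,.028,(0,0,255));circ(m,r,.028,(0,255,0));circ(m,r,.048,(0,255,0))
H={0:.0596,1:.0575,2:.0555}
u=[proj(p,[*s,.04]) for s in S];print(np.round(u,1))
for c,a in blobs(p,"amber",60): print(c.round(1),a,[plane(p,c,z).round(4)[:2].tolist() for z in H.values()])
k=u[2];x,y=int(k[0]*5),int(k[1]*5);A=f[y-150:y+150,x-190:x+190]
k=u[1];x,y=int(k[0]*5),int(k[1]*5);B=f[y-150:y+150,x-190:x+190]
cv2.imwrite("pics/w10.png",np.hstack([B,A]))
```

```text
[[312.8  44.6]
 [309.  116. ]
 [305.7 176.7]]
[314.4  42.5] 1447 [[0.6475, 0.1011], [0.6479, 0.1015], [0.6483, 0.1019]]
[309.7 114.8] 837 [[0.6357, 0.0156], [0.6361, 0.0155], [0.6364, 0.0154]]
[306.3 179.3] 484 [[0.6251, -0.0702], [0.6254, -0.0708], [0.6257, -0.0712]]
[303.6 235.5] 268 [[0.6151, -0.1533], [0.6153, -0.1543], [0.6155, -0.1551]]
[115.3 268.1] 635 [[0.3304, -0.1731], [0.3292, -0.1742], [0.3281, -0.1751]]
[396.  268.2] 635 [[0.7487, -0.2222], [0.7496, -0.2235], [0.7505, -0.2248]]
[384.7 310.7] 2089 [[0.7314, -0.2945], [0.7323, -0.2962], [0.7331, -0.2978]]
```

View pics/w10.png

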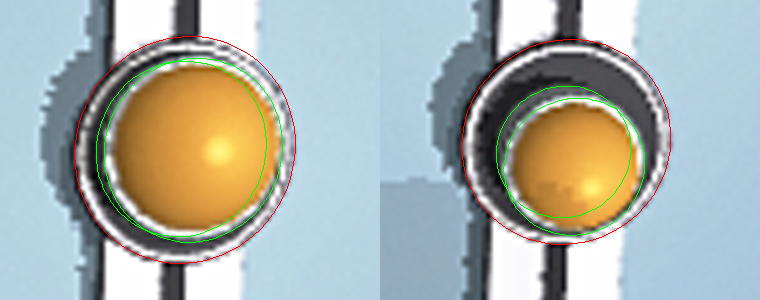

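The close view shows pad_l (left) and pad_m (right, rim centre about (575,168) in the crop). Both rims sit inside the white circles, and pad_m is about 2 mm off centre, which is within calibration accuracy. Re-gripping would risk more than it gains, so I hand in.

```bash
python3 -c "
from cell import arm
print(arm.sign_off())"
```

```text
the job is handed in; nothing more can be done
None
```

The job is handed in at about 30 s: all four pads stand upright on the rail in size order, smallest by the small dot, with pad_m about 2 mm off its seat centre and the others within about 1.5 mm, and the bottle was not touched.

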